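Clamp a bee escape plate in the spring hold-down and keep it clamped

TASK

Slide the copper bee escape plate flat along the shelf into the mouth of the spring hold-down press, short edge first, until it is square against the steel stop and centred under the rubber foot. Then press the black knob down 22 mm, so that its top is level with the top of the grey column behind it and the foot clamps the plate, and finish while still holding the knob there: do not let go. Do not lift the plate off the shelf and leave the other things where they are.

Things in the scene. Friction and masses are not known exactly. Their poses are not given: they have to be found in the camera images.
- press: Narrow grey C-frame hold-down press fixed to the shelf. Origin on the shelf straight below the plunger's axis; x points from the open mouth towards the stop and column (the way the plate is slid in), y across, z up. The plate slides on the bare shelf; fully home its centre is at x = -25 mm, y = 0 with its long side along x. Nothing of the press lies beyond x = -22 mm on the mouth side.
- stop_face (a point): Middle of the lower edge of the steel stop's flat face, at x = +35 mm in the press frame, on the shelf; the stop bar is 100 mm wide (y) and 26 mm high. Axes as the press.
- column_top (a point): Centre of the top of the grey column, 120 mm above the shelf, 95 mm behind the plunger axis; column 45 x 50 mm. An arm 28 mm wide runs from it to a round head of 17 mm radius about the plunger axis, both 64 to 88 mm above the shelf.
- plate_center (a point): Centre (half-way up) of the loose tarnished-copper bee escape plate, a flat shallow box 120 mm long (its x axis), 90 mm wide (y), 16 mm thick, 0.15 to 0.26 kg, lying flat on the shelf in front of the mouth; the same either way round. Friction on the shelf takes 1 to 4 N to push.
- plate: The same copper plate; origin at the centre of its underside, same axes.
- cap_top (a point): Centre of the flat top of the black mushroom knob (44 mm diameter, 18 mm high) on the vertical plunger: 142 mm above the shelf when free, 120 mm when pressed 22 mm.
- knob (a joint): Downward travel of the knob and plunger in m: 0 free, 0.022 wanted, 0.030 at the bottom. It springs back when released. Force about 2 N to start; the foot meets a plate after 12 mm (about 5 N); about 15 N at 22 mm, about 22 N at the bottom.
- foot: Rubber-soled round foot, 28 mm diameter, sprung on the plunger's lower end; origin at the centre of its sole, 28 mm above the shelf when free. It clamps the plate with about 8 N at 22 mm knob travel.
- canister: Bystander: upright aluminium screw-top canister, 76 mm diameter, 112 mm high; origin under its centre.
- pot: Bystander: cream ceramic pot of staples, about 72 mm diameter, 70 mm high; origin under its centre.
- tube: Bystander: upright clear glass queen marking tube, 42 mm foot, 121 mm high with its plunger; origin under its centre.
- square: Bystander: flat steel square with a rusted corner, 5 mm thick, legs 25 mm wide; long leg 200 mm along its x with the origin under its middle, short leg from the +x end reaching to y = -112 mm.
- hive_tool: Bystander: flat steel hive tool, 245 mm long (x), 6 mm thick; origin under it.
- cage: Bystander: small wooden queen cage 80 x 35 x 20 mm; origin under its centre.
- brush: Bystander: bench brush lying along its x; origin under its middle.
Things that resemble listed ones, but are neither listed nor needed, are in the scene too. There is more than one size of the plate; the job needs the smallest. Several things look just like the press: the one meant starts nearest to the robot's base.

How it is judged:
On the way, in this order (a step that is already met when the one before it is completed fails the run):
1. the plate lies square against the stop, centred under the foot, the knob still up (x of plate_center in the frame of press between -0.034 and -0.019 m and y of plate_center in the frame of press between -0.013 and 0.013 m and angle between the x axis of plate_center and the x axis of press, either way round below 0.15 rad and value of joint knob below 0.006 m), for 0.2 s.
2. the knob is held at 22 mm with the foot clamping the plate (value of joint knob between 0.018 and 0.026 m and contact force between foot and plate above 3 N and contact force between the fingers and knob above 5 N), for 0.5 s.
At the end, for the whole second after the job is handed in: Program ended with the fingers still pressing the knob (over 5 N) at 18 to 26 mm travel, still; the foot clamps the plate with over 3 N; the plate lies with its far edge within 9 mm of the stop, within 13 mm of centred and 0.15 rad of square (all of step 2 and x of plate_center in the frame of press between -0.034 and -0.019 m and y of plate_center in the frame of press between -0.013 and 0.013 m and angle between the x axis of plate_center and the x axis of press, either way round below 0.15 rad and velocity of joint knob between -0.01 and 0.01 m/s and linear speed of plate below 0.01 m/s); the arm keeps its last pose, push and grip.
It fails at once if the plate was lifted off the shelf (height (world z) of plate_center above 0.028 m).
It fails at once if a bystander was moved by more than 30 mm (distance of any of canister, pot, tube, square, hive_tool, cage, brush from where it was at the start of the episode above 0.03 m).
It fails at once if a standing bystander was tipped (angle between any of canister, pot, tube's own z axis and vertical above 0.5 rad).
It also fails if it takes over 72 s, if anything falls off the work surface, if the arm or the gripper's body presses on something with over 40 N, if the wrist force passes 120 N, or if a joint passes its speed limit or range.

ROBOT

A 6-joint arm with a two-finger parallel gripper is mounted at the origin on the work surface. World frame = base frame: x ahead of the robot, y to its left, z up, the work surface at z = 0. Lengths are in m, angles in rad, forces in N, time in s.
With the tool pointing down it reaches from about 0.3 to 0.775 m from the base axis. Payload 14.6 kg.
Tool frame: the origin (TCP) lies at the very end of the fingers, on their centre line; the grasp point (between the pads) lies 19 mm behind it (ctrl.hold_point_z is the z of the grasp point in the tool frame, in m); z points along the fingers, y is the direction in which the jaws open and shut (so a half turn about z gives the same grasp; the last joint's range is limited). The gripper opens to 94 mm and grips with 3 to 60 N. Pads are 16 mm wide; open, the fingers measure 119 mm over their backs; the gripper's body (75 mm by 177 mm) begins 78 mm behind the grasp point.
Start: joints at [-0.067, 0.3, 1.521, -0, 1.321, -0.067], TCP at [0.55, -0, 0.205] pointing down, gripper open.
Joint ranges: [-3.03, 3.03], [-0.79, 2.21], [0.23, 2.52], [-1.04, 4.18], [0, 3.07], [-2.55, 2.55]. Speed limits (rad/s): [2.22, 2.22, 2.57, 3.14, 3.14, 3.14].

INTERFACE

Orientations are given as [roll, pitch, yaw] about the fixed x, y, z axes, in that order (R = Rz(yaw) Ry(pitch) Rx(roll)).
In Python, from station import ctrl, cams, hand_in gives the robot as it stands.
- The arm moves only by the tool servo_tool, never from a script. Its argument "rows" is a list of rows, each a list of 7 numbers: the shift along the world's x, y, z in m, then the turn, a rotation vector about the world's x, y, z in rad, then the gripper command: -1 is shut, 1 is fully open, values between are in proportion. A call has exactly 8 rows; each row is the pose to reach, as a shift and turn from the pose measured when the call began; what a row does not reach only later rows make up. A row lasts 1/12 s, in which the tool goes at most 41.7 mm and 7.16 degrees, less where a joint would pass 70% of its speed; a pose out of reach is approached as far as the arm can. A call with a gripper value outside its range is refused whole. The fingers move at their own pace and stop on an object; "newtons" is the grip in N (left out, the last holds). Time passes only in rows, so rows that repeat a pose let the fingers close, or fill a call up. It gives the time, the measured TCP pose, the force and the opening at its end, in the units of the state.
- ctrl.get_obs(): the state, without advancing time (a new reading comes with each control period).
- cams.camera(name): name is "scene" or "side" or "wrist"; returns a dict with "image" (384x512x3 uint8, red, green, blue), "depth" (384x512 float32, m along the optical axis (not along the pixel's ray), 0 where there is no reading), "fx", "fy", "cx", "cy" (pixels), "dist_coeffs" ([k1, k2, p1, p2, k3] as OpenCV has them; the pictures are not rectified), "rvec" (rotation vector, rad) and "tvec" (3), from world to camera coordinates, as OpenCV has them; the wrist camera has in their place "hand_eye" (4x4, takes a point from camera to tool coordinates, whose origin is the TCP and whose axes are the flange's). Camera axes: x right, y down, z forward; pixel columns grow to the right and rows downward; lengths in m; the calibration is good to about 2 mm. A picture is of the moment at which its call begins: read the wrist's pose just before it.
- hand_in(): hands the job in, once; it reports no verdict.
Trained networks look in a picture, given as the dict that the camera call returned (one of the last four; its "shot" number tells which), for a name from the list of things; names that differ only in an ending like _2 or _b are one class to them, and where a whole thing is asked for, a point or a joint stands for the part that bears it (a point fixed in the world has none). Each returns a list of dicts, best first, with "p" (0 to 1); they miss things now and then, are a little off and sometimes report something else, mostly with a low value. They report only what shows in the picture. A call takes as long as a camera call. They do not tell look-alikes from the thing itself.
- cams.spot_in(picture, name): "box" ([left, top, right, bottom] as shares, 0 to 1, of the picture: columns of its width, rows of its height, round what is visible of it).
- cams.place_of(picture, name): "at" ([column, row] as shares, 0 to 1, of the picture: columns of its width, rows of its height: a listed point, or the origin of a listed thing).
The state is a dict: "time_s": time; "qpos": joint angles; "joint_vel": joint speeds; "tau": joint torques, N m; "ee_pos": TCP position; "eef_rot": TCP orientation; "force": force on the tool from outside, world axes, zero at the start; "moment": the same for the moment, N m; "grip_width": finger opening in m.
Only numpy, scipy, OpenCV 4.12 (cv2) and the standard library are available. Lean on these libraries where they do the work, as an engineer would, in place of code of your own. Each camera call takes 0.05 s, during which the arm holds its last target.

## Working session

There is one attempt and no reset: what is moved stays moved. The work goes in short steps, Python scripts to look and compute and a tool call to move; the robot and the scene stay as the last step left them, time stands still between calls to the robot, and variables do not carry over. Pictures are saved under pics/ and viewed, and the job is handed in when it is done.

Besides the shell and the picture viewer there is one more tool, called as a command line: name --pt "numbers of a row" for each row, then --argument value for the rest. servo_tool: Moves the arm, as the interface text tells. Its arguments: {"type":"object","properties":{"rows":{"type":"array"},"newtons":{"type":"number"}},"required":["rows"]}

```bash
ls; mkdir -p pics
python3 - <<'E'
from station import ctrl,cams
import cv2,pickle
o=ctrl.get_obs();print(o,ctrl.hold_point_z)
for n in ["scene","side","wrist"]:
    c=cams.camera(n);cv2.imwrite(f"pics/{n}0.png",c["image"][:,:,::-1]);pickle.dump(c,open(f"pics/{n}0.pkl","wb"))
    print(n,[c[k] for k in c if k not in("image","depth")])
    for t in ["press","plate","cap_top","stop_face","plate_center"]:
        print(t,[(round(d["p"],2),[round(float(a*b)) for a,b in zip(d["at"],(512,384))]) for d in cams.place_of(c,t)])
E
```

```text
pics
{'time_s': 0.0, 'qpos': array([-6.66190354e-02,  3.00515580e-01,  1.52159272e+00, -2.02140262e-05,
        1.32070885e+00, -6.65748311e-02]), 'joint_vel': array([ 0.00095858,  0.00066681, -0.00055561,  0.0001519 ,  0.00200586,
       -0.00023124]), 'tau': array([-1.53750298e-03, -5.31805658e+01, -3.52735734e+01,  7.07558286e-02,
        2.43994006e-02, -4.79655944e-05]), 'ee_pos': array([ 5.49728464e-01, -5.98866988e-07,  2.04857014e-01]), 'eef_rot': array([-3.14036956e+00, -6.19250223e-05,  1.57075710e+00]), 'force': array([-0.80349214, -0.15039881, -0.38171838]), 'moment': array([-0.01181204,  0.03172343, -0.025009  ]), 'grip_width': 0.09414818858031977} -0.0188
scene [378.7324764884037, 378.7324764884037, 259.6716723838538, 187.77558818538807, array([0.02033411, 0.        , 0.        , 0.        , 0.        ]), array([ 2.08352001,  1.40917586, -0.53912061]), array([-0.22396108, -0.29664711,  1.58516134]), 1]
press [(0.94, [293, 206]), (0.61, [370, 240])]
plate [(0.88, [215, 177]), (0.58, [178, 296])]
cap_top [(0.69, [293, 179]), (0.55, [381, 218])]
stop_face [(0.96, [297, 203
[... 660 characters left out ...]
ist [318.54887084972137, 318.54887084972137, 255.8951951215808, 188.31599271172539, array([0.00961353, 0.        , 0.        , 0.        , 0.        ]), array([[ 2.26928415e-04, -9.59896770e-01, -2.80353596e-01,
         8.10878687e-02],
       [ 9.99999715e-01,  1.59626272e-05,  7.54782101e-04,
         3.24516196e-04],
       [-7.20037721e-04, -2.80353687e-01,  9.59896500e-01,
        -1.79083125e-01],
       [ 0.00000000e+00,  0.00000000e+00,  0.00000000e+00,
         1.00000000e+00]]), 3]
press [(0.59, [269, 53])]
plate [(0.87, [379, 357]), (0.67, [93, 207])]
cap_top [(0.89, [274, 29])]
stop_face [(0.27, [133, 37])]
plate_center [(0.66, [92, 210]), (0.61, [287, 244]), (0.57, [381, 369])]
```

View pics/scene0.png

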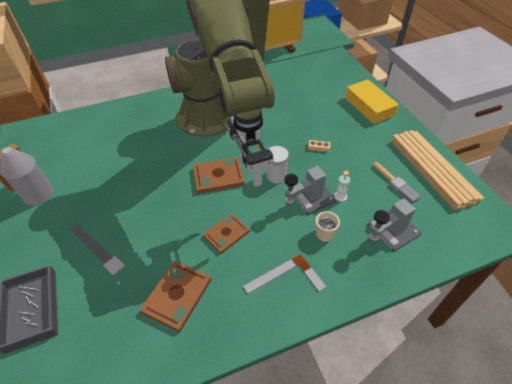

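View pics/side0.png

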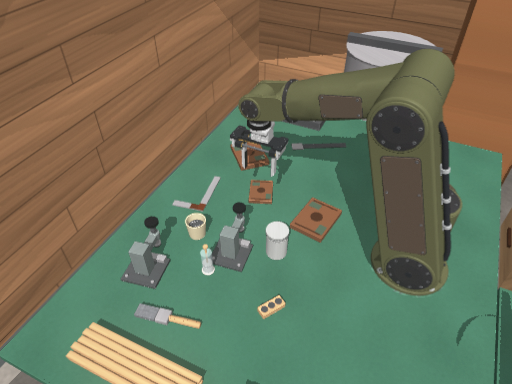

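View pics/wrist0.png

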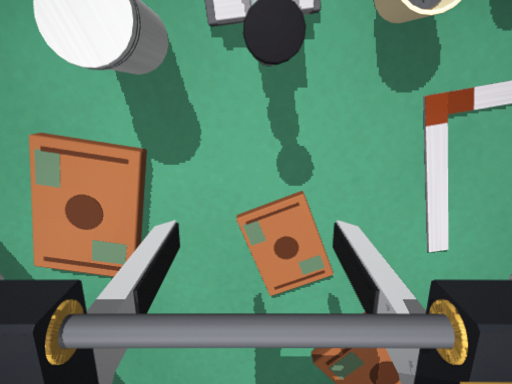

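```bash
cat > h.py <<'E'
import numpy as np,cv2,pickle
from scipy.spatial.transform import Rotation as R
def world(c,obs=None):
    """HxWx3 world points"""
    h,w=c["depth"].shape
    K=np.array([[c["fx"],0,c["cx"]],[0,c["fy"],c["cy"]],[0,0,1]])
    u,v=np.meshgrid(np.arange(w),np.arange(h))
    p=np.stack([u,v],-1).reshape(-1,1,2).astype(np.float64)
    n=cv2.undistortPoints(p,K,c["dist_coeffs"]).reshape(h,w,2)
    P=np.dstack([n,np.ones((h,w))])*c["depth"][...,None]
    if "rvec" in c:
        r=cv2.Rodrigues(c["rvec"])[0]
        return (P-c["tvec"])@r
    H=c["hand_eye"];T=R.from_euler("xyz",obs["eef_rot"]).as_matrix()
    return (P@H[:3,:3].T+H[:3,3])@T.T+obs["ee_pos"]
E
python3 - <<'E'
from h import *
from station import ctrl
o=ctrl.get_obs()
W={n:world(pickle.load(open(f"pics/{n}0.pkl","rb")),o) for n in["scene","side","wrist"]}
for n,pts in dict(scene=[(293,179),(381,218),(177,292),(225,234),(215,171),(293,206),(370,240),(297,203),(381,237)],side=[(236,207),(149,223),(314,219),(259,192),(247,154),(170,319)],wrist=[(274,29),(92,210),(287,244),(381,369),(269,53)]).items():
    for u,v in pts: print(n,u,v,W[n][v,u].round(3))
E
```

```text
scene 293 179 [0.568 0.13  0.143]
scene 381 218 [0.792 0.297 0.14 ]
scene 177 292 [ 0.734 -0.294  0.025]
scene 225 234 [ 0.596 -0.11   0.015]
scene 215 171 [ 0.334 -0.061  0.025]
scene 293 206 [ 0.564  0.139 -0.002]
scene 370 240 [0.778 0.303 0.002]
scene 297 203 [ 0.558  0.157 -0.001]
scene 381 237 [0.783 0.338 0.006]
side 236 207 [0.57  0.131 0.142]
side 149 223 [0.786 0.314 0.143]
side 314 219 [ 0.346 -0.039  0.023]
side 259 192 [ 0.588 -0.087  0.02 ]
side 247 154 [ 0.735 -0.28   0.024]
side 170 319 [0.593 0.512 0.017]
wrist 274 29 [0.563 0.125 0.141]
wrist 92 210 [ 0.354 -0.051  0.024]
wrist 287 244 [ 0.59  -0.1    0.017]
wrist 381 369 [ 0.726 -0.288  0.025]
wrist 269 53 [0.56  0.11  0.143]
```

Seen in the scene picture:
- **Plates:** (225,234) is the smallest, (218,175) and (177,294) are larger.
- **Presses:** (300,190) at about 0.58 m from the base, (392,225) at about 0.85 m.

I choose the small plate and the nearer press. Next I measure both and take a close crop.

Run:
```python
from h import *
from station import ctrl
o=ctrl.get_obs()
C={n:pickle.load(open(f"pics/{n}0.pkl","rb")) for n in["scene","side","wrist"]}
W={n:world(C[n],o) for n in C}
for n in C:
    im=C[n]["image"].astype(int);w=W[n]
    # copper
    m=(w[...,2]>.008)&(w[...,2]<.022)&(abs(w[...,0]-.592)<.1)&(abs(w[...,1]+.1)<.1)
    P=w[m][:,:2].astype(np.float32)
    r=cv2.minAreaRect(P*1000);print(n,"plate",len(P),r,np.median(w[m][:,2]))
    near=(abs(w[...,0]-.57)<.1)&(abs(w[...,1]-.19)<.13)
    for nm,lo,hi in [("cap",.137,.147),("coltop",.114,.125),("arm",.080,.092),("stop",.021,.031),("low",.004,.02)]:
        m=near&(w[...,2]>lo)&(w[...,2]<hi);P=w[m][:,:2].astype(np.float32)*1000
        if len(P)>5:print(n,nm,len(P),cv2.minAreaRect(P),P.mean(0),np.median(w[m][:,2]))
big=[cv2.resize(C["scene"]["image"][150:260,190:340],None,fx=4,fy=4),cv2.resize(C["side"]["image"][170:280,190:340],None,fx=4,fy=4)]
cv2.imwrite("pics/crop0.png",cv2.resize(np.hstack(big),(800,293))[:,:,::-1])
```

```text
scene plate 955 ((586.9505615234375, -104.05634307861328), (92.67607116699219, 121.97317504882812), 21.39491081237793) 0.01676428596319299
scene cap 129 ((559.6914672851562, 125.0003890991211), (40.085636138916016, 44.861759185791016), 64.7816162109375) [563.3839  123.63498] 0.14241402507082407
scene coltop 199 ((558.0601196289062, 253.66360473632812), (124.19771575927734, 57.05698776245117), 78.71188354492188) [556.91644 226.7045 ] 0.12017888272652381
scene arm 301 ((565.2155151367188, 215.1727752685547), (212.87173461914062, 55.851966857910156), 81.56517791748047) [569.8462  197.46005] 0.08821035062640642
scene stop 173 ((571.963623046875, 214.10638427734375), (70.3310775756836, 202.20529174804688), 0.8539034128189087) [576.769   193.13644] 0.02644094715448712
scene low 528 ((576.19677734375, 187.22630310058594), (190.47789001464844, 256.6342468261719), 1.9481123685836792) [586.97876 216.61845] 0.011924077125514389
side plate 496 ((588.9317626953125, -104.94735717773438), (90.31732177734375, 130.29928588867188), 22.35139274597168) 0.01543838928602517
side cap 103 ((560.779418945312
[... 822 characters left out ...]
461, 120.99059295654297), 21.5301456451416) 0.016173575260622033
wrist cap 3334 ((563.086669921875, 122.77434539794922), (43.16395950317383, 40.235755920410156), 0.43220534920692444) [562.86035 124.14988] 0.1417933070111888
wrist arm 25 ((548.1109008789062, 155.09542846679688), (3.4336769580841064, 4.9913201332092285), 89.28863525390625) [547.40485 155.26674] 0.08726621533211065
wrist stop 825 ((557.9532470703125, 141.77825927734375), (100.82518005371094, 61.04546356201172), 0.06436564028263092) [539.58923 164.81496] 0.02562036497479009
wrist low 434 ((557.8853759765625, 165.00645446777344), (120.924072265625, 22.68783950805664), 0.5570458173751831) [538.68494 163.63164] 0.011451520920426894
```

View pics/crop0.png

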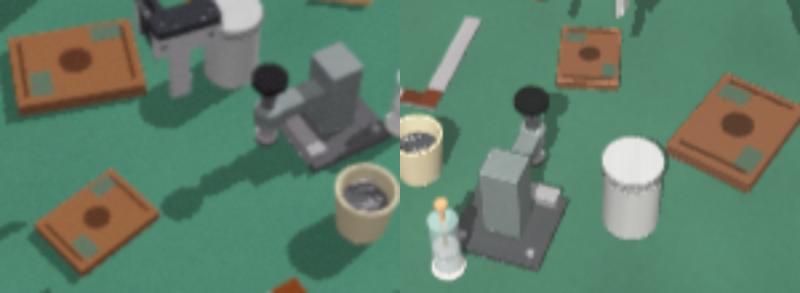

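Run:
```python
from h import *
from station import ctrl
o=ctrl.get_obs()
C={n:pickle.load(open(f"pics/{n}0.pkl","rb")) for n in["scene","side","wrist"]}
W={n:world(C[n],o) for n in C}
cap=np.array([.562,.1252])
for n in C:
    w=W[n];f=lambda x0,x1,y0,y1,lo,hi:(w[...,0]>x0)&(w[...,0]<x1)&(w[...,1]>y0)&(w[...,1]<y1)&(w[...,2]>lo)&(w[...,2]<hi)
    for nm,a in dict(coltop=(.52,.64,.18,.25,.115,.125),stop=(.50,.63,.14,.20,.022,.030),can=(.35,.53,.0,.2,.105,.118),pot=(.63,.75,.05,.25,.06,.08),tube=(.48,.72,.24,.36,.09,.13)).items():
        P=w[f(*a)][:,:2].astype(np.float32)*1000
        if len(P)>8:
            P=P[(abs(P-np.median(P,0))<70).all(1)];r=cv2.minAreaRect(P);d=P.mean(0)/1000-cap
            print(n,nm,len(P),np.round(r[0]),np.round(r[1]),round(r[2],1),P.mean(0).round(),"ang from cap",np.degrees(np.arctan2(d[1],d[0])).round(1),np.linalg.norm(d).round(3))
```

```text
scene coltop 174 [552. 220.] [50. 45.] 6.9 [553. 218.] ang from cap 95.6 0.093
scene stop 118 [573. 181.] [67. 41.] 7.1 [574. 174.] ang from cap 76.3 0.05
scene can 230 [418. 149.] [56. 76.] 80.1 [421. 147.] ang from cap 171.4 0.143
scene pot 167 [702. 184.] [67. 72.] 61.0 [700. 187.] ang from cap 24.0 0.151
scene tube 79 [575. 277.] [93. 34.] 59.1 [586. 296.] ang from cap 82.0 0.173
side coltop 165 [551. 219.] [50. 48.] 6.0 [550. 221.] ang from cap 97.1 0.097
side stop 60 [526. 168.] [38. 26.] 4.7 [526. 169.] ang from cap 130.0 0.057
side can 343 [417. 142.] [71. 77.] 24.4 [416. 143.] ang from cap 173.0 0.147
side pot 126 [702. 187.] [70. 71.] 89.0 [702. 185.] ang from cap 23.2 0.153
side tube 115 [569. 273.] [96. 36.] 58.3 [569. 271.] ang from cap 87.1 0.146
wrist stop 718 [553. 164.] [91. 18.] 1.1 [531. 165.] ang from cap 128.2 0.05
wrist can 5698 [419. 126.] [76. 48.] 1.2 [420. 130.] ang from cap 178.2 0.142
wrist pot 437 [702. 156.] [14. 52.] 89.6 [701. 155.] ang from cap 12.0 0.142
```

```bash
cat >> h.py <<'E'
def pose(yaw,tilt):
    """tool x along yaw(deg) horizontally, leaned back by tilt deg"""
    a=np.radians(yaw);w=np.array([np.sin(a),-np.cos(a),0])
    return R.from_rotvec(w*np.radians(tilt))*R.from_euler("xyz",[np.pi,0,a])
def delta(o,pos,yaw,tilt):
    r=pose(yaw,tilt)*R.from_euler("xyz",o["eef_rot"]).inv()
    print("shift",(np.array(pos)-o["ee_pos"]).round(4),"turn",r.as_rotvec().round(3),np.degrees(r.magnitude()).round(1))
E
python3 - <<'E'
from h import *
from station import ctrl
o=ctrl.get_obs()
delta(o,[.6034,-.144,.09],111.5,30)
E
```

```text
shift [ 0.0534 -0.144  -0.1155] turn [0.517 0.098 0.367] 36.8
```

servo_tool --pt "0.009 -0.024 0 0.086 0.016 0.061 1" --pt "0.018 -0.048 0 0.172 0.033 0.122 1" --pt "0.027 -0.072 -0.02 0.258 0.049 0.183 1" --pt "0.036 -0.096 -0.05 0.345 0.065 0.245 1" --pt "0.045 -0.12 -0.08 0.431 0.082 0.306 1" --pt "0.053 -0.144 -0.1 0.517 0.098 0.367 1" --pt "0.053 -0.144 -0.115 0.517 0.098 0.367 1" --pt "0.053 -0.144 -0.115 0.517 0.098 0.367 1"

```text
time_s: 1.57
ee_pos: [0.6014, -0.145, 0.0847]
eef_rot: [-3.135, -0.529, 1.94]
force: [1.1, -0.1, -1.0]
grip_width: 0.0938
```

```bash
cat >> h.py <<'E'
def look(tag,box=None):
    from station import ctrl,cams
    o=ctrl.get_obs();c=cams.camera("wrist");cv2.imwrite(f"pics/{tag}.png",c["image"][:,:,::-1])
    return o,c,world(c,o)
E
python3 - <<'E'
from h import *
o,c,w=look("w1")
print(o["ee_pos"],np.degrees(o["eef_rot"]),o["force"],o["time_s"])
m=(w[...,2]>.009)&(w[...,2]<.021)&(abs(w[...,0]-.592)<.1)&(abs(w[...,1]+.1)<.09)
im=c["image"].astype(int);m&=(im[...,0]>im[...,1]*1.2)
print(m.sum(),cv2.minAreaRect(w[m][:,:2].astype(np.float32)*1000))
x=(R.from_euler("xyz",o["eef_rot"]).as_matrix());print(x.round(3))
E
```

```text
[ 0.60135369 -0.14499526  0.0846708 ] [-179.61317693  -30.31699471  111.16792465] [ 1.11200668 -0.11493204 -0.98496217] 1.5667
12465 ((588.7772216796875, -105.021728515625), (89.28575897216797, 118.79291534423828), 21.447860717773438)
[[-0.312  0.931 -0.189]
 [ 0.805  0.364  0.468]
 [ 0.505 -0.006 -0.863]]
```

View pics/w1.png

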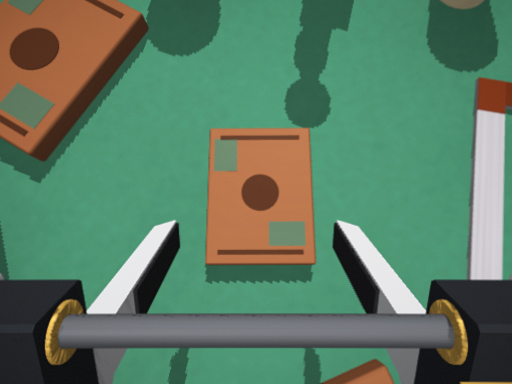

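The small plate is centred at pixel (260,193), about 3 mm right of the finger centre line. I shift to match and lower to just above the plate.

servo_tool --pt "0.0025 0.001 0 0 0 0.005 1" --pt "0.0025 0.001 -0.02 0 0 0.005 1" --pt "0.0025 0.001 -0.04 0 0 0.005 1" --pt "0.0025 0.001 -0.055 0 0 0.005 1" --pt "0.0025 0.001 -0.055 0 0 0.005 1" --pt "0.0025 0.001 -0.055 0 0 0.005 1" --pt "0.0025 0.001 -0.055 0 0 0.005 1" --pt "0.0025 0.001 -0.055 0 0 0.005 1"

```text
time_s: 2.28
ee_pos: [0.6055, -0.1431, 0.0351]
eef_rot: [-3.14, -0.524, 1.95]
force: [0.3, -0.1, 0.3]
grip_width: 0.094
```

Run:
```python
from h import *
o,c,w=look("w2")
print(o["ee_pos"],np.degrees(o["eef_rot"]),o["force"],o["time_s"])
m=(w[...,2]>.009)&(w[...,2]<.021)&(abs(w[...,0]-.592)<.1)&(abs(w[...,1]+.1)<.09)
im=c["image"].astype(int);m&=(im[...,0]>im[...,1]*1.2)
r=cv2.minAreaRect(w[m][:,:2].astype(np.float32)*1000);print(r)
d=o["ee_pos"][:2]*1000-[588.6,-105];a=np.radians(111.45)
print("lat",d@[np.sin(a),-np.cos(a)],"long",d@[np.cos(a),np.sin(a)])
```

```text
[ 0.60550149 -0.14308734  0.03509181] [-179.93277178  -29.99451483  111.70201086] [ 0.28816822 -0.05705836  0.26485723] 2.2833
((588.67236328125, -104.67347717285156), (89.47087860107422, 119.32142639160156), 21.523727416992188)
lat 1.8027201348641264 long -41.629987681775724
```

View pics/w2.png

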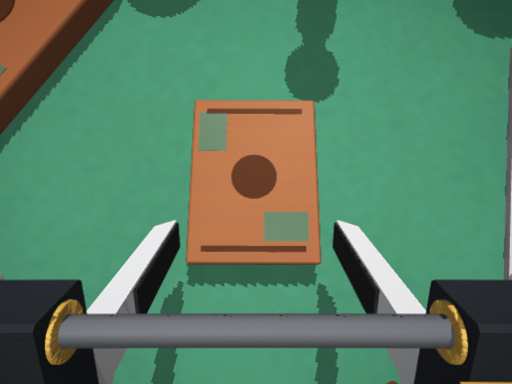

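servo_tool --pt "-0.0017 -0.0006 -0.005 0 0 -0.003 1" --pt "-0.0017 -0.0006 -0.011 0 0 -0.003 1" --pt "-0.0017 -0.0006 -0.011 0 0 -0.003 1" --pt "-0.0017 -0.0006 -0.011 0 0 -0.003 1" --pt "-0.0017 -0.0006 -0.011 0 0 -0.003 1" --pt "-0.0017 -0.0006 -0.011 0 0 -0.003 1" --pt "-0.0017 -0.0006 -0.011 0 0 -0.003 1" --pt "-0.0017 -0.0006 -0.011 0 0 -0.003 1"

```text
time_s: 3.0
ee_pos: [0.6037, -0.1438, 0.0239]
eef_rot: [-3.14, -0.524, 1.946]
force: [-0.8, -0.2, 0.9]
grip_width: 0.0938
```

Run:
```python
from h import *
o,c,w=look("w3")
print(o["ee_pos"],np.degrees(o["eef_rot"]),o["force"],o["time_s"],o["grip_width"])
d=o["ee_pos"][:2]*1000-[588.6,-104.9];a=np.radians(111.5)
print("lat",d@[np.sin(a),-np.cos(a)],"long",d@[np.cos(a),np.sin(a)])
cv2.imwrite("pics/w3c.png",cv2.resize(c["image"][190:330,120:400],None,fx=2.8,fy=2.8)[:,:,::-1])
```

```text
[ 0.60373786 -0.1437626   0.02392048] [-179.92499814  -30.00380088  111.5200858 ] [-0.81424139 -0.16055877  0.92402099] 3.0 0.09383138401425131
lat -0.15866264724865467 long -41.706490780047474
```

View pics/w3c.png

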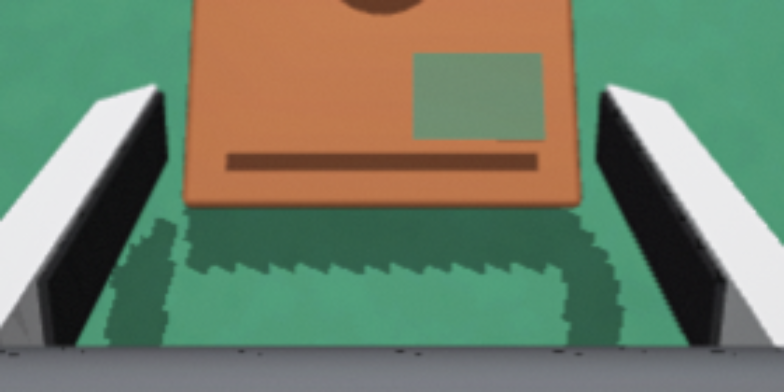

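Gaps left and right of the plate are about equal (25 and 28 crop pixels). I descend.

servo_tool --pt "0 0 -0.004 0 0 0 1" --pt "0 0 -0.008 0 0 0 1" --pt "0 0 -0.012 0 0 0 1" --pt "0 0 -0.016 0 0 0 1" --pt "0 0 -0.016 0 0 0 1" --pt "0 0 -0.016 0 0 0 1" --pt "0 0 -0.016 0 0 0 1" --pt "0 0 -0.016 0 0 0 1"

```text
time_s: 3.72
ee_pos: [0.6038, -0.1438, 0.0081]
eef_rot: [-3.141, -0.523, 1.947]
force: [0.0, 0.3, -0.9]
grip_width: 0.0941
```

servo_tool --pt "0 0 0 0 0 0 0.8" --pt "0 0 0 0 0 0 0.8" --pt "0 0 0 0 0 0 0.8" --pt "0 0 0 0 0 0 0.8" --pt "0 0 0 0 0 0 0.8" --pt "0 0 0 0 0 0 0.8" --pt "0 0 0 0 0 0 0.8" --pt "0 0 0 0 0 0 0.8" --newtons 10

```text
time_s: 4.38
ee_pos: [0.6039, -0.1438, 0.0083]
eef_rot: [-3.141, -0.523, 1.947]
force: [-0.0, -1.0, 2.9]
grip_width: 0.0898
```

Run:
```python
from h import *
o,c,w=look("w4")
print(o["ee_pos"],np.degrees(o["eef_rot"]),o["force"],o["time_s"],o["grip_width"])
m=(w[...,2]>.009)&(w[...,2]<.021)&(abs(w[...,0]-.592)<.1)&(abs(w[...,1]+.1)<.09)
im=c["image"].astype(int);m&=(im[...,0]>im[...,1]*1.2)
r=cv2.minAreaRect(w[m][:,:2].astype(np.float32)*1000);print(r,np.median(w[m][:,2]))
yaw=96.5;a=np.radians(yaw);u=np.array([np.cos(a),np.sin(a)]);P=np.array([.562,.1255])
for X in(-.13,-.075,-.025): print(X,P+u*X, "tcp",P+u*(X-.042))
p=P+u*(-.16-.042)
delta(o,[p[0],p[1],o["ee_pos"][2]],yaw,30)
p=P+u*(-.035-.042)
delta(o,[p[0],p[1],o["ee_pos"][2]],yaw,30)
```

```text
[ 0.60391783 -0.14383142  0.00828652] [-179.95421307  -29.98298143  111.53653367] [-0.0048203  -1.04635841  2.91615204] 4.3833 0.08981027013882356
((588.6287841796875, -104.94109344482422), (90.81507110595703, 119.26264953613281), 21.58809471130371) 0.015821466873685804
-0.13 [ 0.57671642 -0.00366434] tcp [ 0.58147095 -0.04539436]
-0.075 [0.57049024 0.05098211] tcp [0.57524478 0.00925209]
-0.025 [0.56483008 0.1006607 ] tcp [0.56958462 0.05893069]
shift [-0.0191  0.0686  0.    ] turn [ 0.    -0.001 -0.263] 15.1
shift [-0.0332  0.1928  0.    ] turn [ 0.    -0.001 -0.263] 15.1
```

View pics/w4.png

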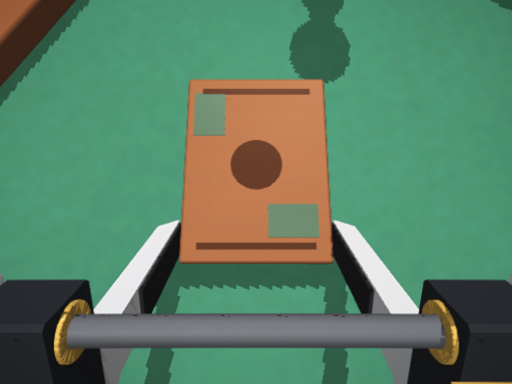

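Gripped at 89.8 mm. I slide it in line with the press while turning it.

servo_tool --pt "-0.0024 0.0086 0 0 0 -0.033 0.8" --pt "-0.0048 0.0171 0 0 0 -0.066 0.8" --pt "-0.0072 0.0257 0 0 0 -0.099 0.8" --pt "-0.0096 0.0343 0 0 0 -0.132 0.8" --pt "-0.0119 0.0429 0 0 0 -0.164 0.8" --pt "-0.0143 0.0514 0 0 0 -0.197 0.8" --pt "-0.0167 0.06 0 0 0 -0.23 0.8" --pt "-0.0191 0.0686 0 0 0 -0.263 0.8"

```text
time_s: 5.1
ee_pos: [0.5847, -0.0751, 0.0082]
eef_rot: [-3.141, -0.523, 1.682]
force: [0.5, -1.8, 0.9]
grip_width: 0.0897
```

servo_tool --pt "0 0 0 0 0 0 0.8" --pt "0 0 0 0 0 0 0.8" --pt "0 0 0 0 0 0 0.8" --pt "0 0 0 0 0 0 0.8" --pt "0 0 0 0 0 0 0.8" --pt "0 0 0 0 0 0 0.8" --pt "0 0 0 0 0 0 0.8" --pt "0 0 0 0 0 0 0.8"

```text
time_s: 5.77
ee_pos: [0.5848, -0.0753, 0.0082]
eef_rot: [-3.141, -0.523, 1.682]
force: [-1.7, 0.1, 1.6]
grip_width: 0.0897
```

Run:
```python
from h import *
o,c,w=look("w5")
print(o["ee_pos"],np.degrees(o["eef_rot"]),o["force"],o["time_s"],o["grip_width"])
m=(w[...,2]>.009)&(w[...,2]<.021)&(abs(w[...,0]-.58)<.08)&(abs(w[...,1]+.02)<.08)
im=c["image"].astype(int);m&=(im[...,0]>im[...,1]*1.2)
r=cv2.minAreaRect(w[m][:,:2].astype(np.float32)*1000);print("plate",r,np.median(w[m][:,2]))
near=(abs(w[...,0]-.562)<.08)&(abs(w[...,1]-.16)<.06)
for nm,lo,hi in [("cap",.138,.146),("stop",.0235,.029)]:
    P=w[near&(w[...,2]>lo)&(w[...,2]<hi)][:,:2].astype(np.float32)*1000
    print(nm,len(P),cv2.minAreaRect(P),cv2.minEnclosingCircle(P))
```

```text
[ 0.58479283 -0.07526265  0.0082398 ] [-179.96920108  -29.94907711   96.36102136] [-1.69271166  0.07250554  1.62183632] 5.7667 0.08965935188473427
plate ((580.3858642578125, -33.69355773925781), (90.6843490600586, 119.12866973876953), 6.35902214050293) 0.015807625743145676
cap 0 ((0.0, 0.0), (0.0, 0.0), 0.0) ((0.0, 0.0), 0.0)
stop 0 ((0.0, 0.0), (0.0, 0.0), 0.0) ((0.0, 0.0), 0.0)
```

View pics/w5.png

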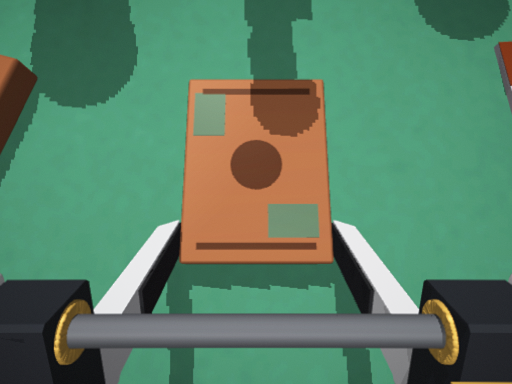

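The plate follows rigidly: centre (580,-34) mm, yaw 96.4°. Before going in I refine the press pose from the fixed cameras.

Run:
```python
from h import *
from station import ctrl,cams
for n in("scene","side"):
    c=cams.camera(n);w=world(c);cv2.imwrite(f"pics/{n}5.png",c["image"][:,:,::-1])
    b=lambda x0,x1,y0,y1,lo,hi:w[(w[...,0]>x0)&(w[...,0]<x1)&(w[...,1]>y0)&(w[...,1]<y1)&(w[...,2]>lo)&(w[...,2]<hi)][:,:2].astype(np.float32)*1000
    P=b(.52,.61,.08,.17,.138,.147);print(n,"cap",len(P),np.round(cv2.minEnclosingCircle(P)[0],1),cv2.minEnclosingCircle(P)[1],P.mean(0))
    P=b(.50,.61,.18,.27,.117,.123);r=cv2.minAreaRect(P);print("col",len(P),r,P.mean(0))
    P=b(.50,.63,.14,.185,.022,.029);
    if len(P)>5:print("stop",cv2.minAreaRect(P))
    m=(w[...,2]>.012)&(w[...,2]<.02)&(abs(w[...,0]-.58)<.08)&(abs(w[...,1]+.034)<.08)
    im=c["image"].astype(int);m&=(im[...,0]>im[...,1]*1.2)
    r=cv2.minAreaRect(w[m][:,:2].astype(np.float32)*1000);print("plate",m.sum(),r)
```

```text
scene cap 125 [561.4 124.3] 23.99370765686035 [562.52466 123.98533]
col 143 ((550.25390625, 218.3114013671875), (50.47168731689453, 44.28092575073242), 7.653149127960205) [551.16144 218.34926]
stop ((573.4317626953125, 170.5210723876953), (66.28958892822266, 24.63199234008789), 4.025898456573486)
plate 587 ((578.1549072265625, -28.768295288085938), (93.76477813720703, 106.54737091064453), 7.180916786193848)
side cap 94 [561.8 126.1] 22.50356101989746 [561.159    126.566605]
col 138 ((550.2005615234375, 219.58248901367188), (49.664825439453125, 46.23419952392578), 5.7444257736206055) [550.08606 220.31778]
stop ((527.2846069335938, 167.5676727294922), (38.7783088684082, 23.975631713867188), 6.775599479675293)
plate 378 ((580.2781372070312, -30.794097900390625), (92.1917724609375, 125.4249496459961), 5.965035915374756)
```

servo_tool --pt "-0.0018 0.015 0 0 0 0.009 0.8" --pt "-0.0036 0.03 0 0 0 0.009 0.8" --pt "-0.0054 0.045 0 0 0 0.009 0.8" --pt "-0.0072 0.06 0 0 0 0.009 0.8" --pt "-0.0087 0.075 0 0 0 0.009 0.8" --pt "-0.0105 0.09 0 0 0 0.009 0.8" --pt "-0.0122 0.105 0 0 0 0.009 0.8" --pt "-0.0131 0.112 0 0 0 0.009 0.8"

```text
time_s: 6.58
ee_pos: [0.5712, 0.0392, 0.0082]
eef_rot: [-3.141, -0.523, 1.692]
force: [-0.6, -1.9, -1.1]
grip_width: 0.0899
```

servo_tool --pt "-0.0005 0.004 0 0 0 0 0.8" --pt "-0.0012 0.01 0 0 0 0 0.8" --pt "-0.0012 0.01 0 0 0 0 0.8" --pt "-0.0012 0.01 0 0 0 0 0.8" --pt "-0.0012 0.01 0 0 0 0 0.8" --pt "-0.0012 0.01 0 0 0 0 0.8" --pt "-0.0012 0.01 0 0 0 0 0.8" --pt "-0.0012 0.01 0 0 0 0 0.8"

```text
time_s: 7.25
ee_pos: [0.57, 0.0489, 0.0082]
eef_rot: [-3.141, -0.523, 1.692]
force: [-1.4, 0.3, 1.1]
grip_width: 0.0897
```

```bash
cat > m.py <<'E'
from h import *
import sys
o,c,w=look(sys.argv[1])
print(o["ee_pos"],np.degrees(o["eef_rot"]),o["force"],o["time_s"],o["grip_width"])
e=o["ee_pos"]
m=(w[...,2]>.009)&(w[...,2]<.021)&(abs(w[...,0]-.567)<.08)&(abs(w[...,1]-.09)<.1)
im=c["image"].astype(int);m&=(im[...,0]>im[...,1]*1.3)
r=cv2.minAreaRect(w[m][:,:2].astype(np.float32)*1000);print("plate",r,np.median(w[m][:,2]))
a=np.radians(96.9);u=np.array([np.cos(a),np.sin(a)]);v=np.array([-u[1],u[0]]);P=np.array([.5618,.1253])*1000
d=np.array(r[0])-P;print("in press",d@u,d@v)
E
python3 m.py w6
```

```text
[0.5700187  0.04885911 0.00819955] [-179.9460408   -29.95986231   96.92437284] [-1.37911271  0.26681368  1.05053305] 7.25 0.08970956459704188
plate ((565.3333129882812, 90.30300903320312), (90.68023681640625, 118.9582290649414), 6.933639049530029) 0.015814311639243864
in press -35.1680007807516 0.6967054530247511
```

View pics/w6.png

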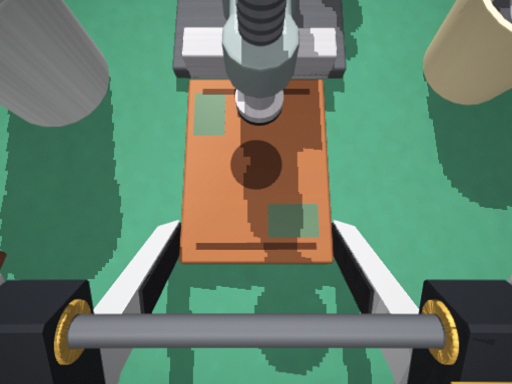

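The plate front edge (row 80) is parallel to the stop and the foot (259,100) sits over the plate's midline. I creep in.

servo_tool --pt "-0.0002 0.002 0 0 0 0 0.8" --pt "-0.0005 0.004 0 0 0 0 0.8" --pt "-0.0007 0.006 0 0 0 0 0.8" --pt "-0.001 0.008 0 0 0 0 0.8" --pt "-0.001 0.008 0 0 0 0 0.8" --pt "-0.001 0.008 0 0 0 0 0.8" --pt "-0.001 0.008 0 0 0 0 0.8" --pt "-0.001 0.008 0 0 0 0 0.8"

```text
time_s: 7.97
ee_pos: [0.569, 0.0571, 0.0082]
eef_rot: [-3.141, -0.523, 1.692]
force: [-0.3, 1.0, 0.9]
grip_width: 0.0897
```

servo_tool --pt "-0.0001 0.0005 0 0 0 0 0.8" --pt "-0.0001 0.001 0 0 0 0 0.8" --pt "-0.0002 0.0015 0 0 0 0 0.8" --pt "-0.0002 0.002 0 0 0 0 0.8" --pt "-0.0003 0.0025 0 0 0 0 0.8" --pt "-0.0003 0.0025 0 0 0 0 0.8" --pt "-0.0003 0.0025 0 0 0 0 0.8" --pt "-0.0003 0.0025 0 0 0 0 0.8"

```text
time_s: 8.63
ee_pos: [0.5688, 0.0581, 0.0082]
eef_rot: [-3.141, -0.521, 1.692]
force: [-2.4, -11.6, 2.2]
grip_width: 0.0901
```

```bash
python3 m.py w7
```

```text
[0.56884739 0.05807373 0.00822909] [-179.97155411  -29.84619708   96.92791399] [ -2.39975952 -11.62787473   2.19648636] 8.6333 0.09007322106744453
plate ((564.2546997070312, 99.95793914794922), (91.07987213134766, 119.90100860595703), 6.83099365234375) 0.015826885033030393
in press -25.453416833587266 0.6075939239332663
```

View pics/w7.png

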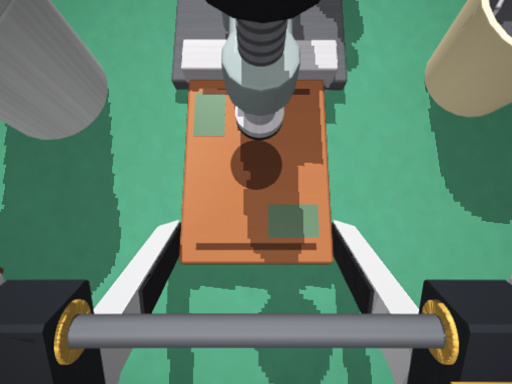

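Stop contact felt (11.6 N) and the plate measures x = -25, y = 0.6 mm in the press frame. I release and back straight out.

servo_tool --pt "0 -0.0012 0 0 0 0 0.8" --pt "0 -0.0012 0 0 0 0 0.8" --pt "0 -0.0012 0 0 0 0 1" --pt "0 -0.0012 0 0 0 0 1" --pt "0 -0.0012 0 0 0 0 1" --pt "0 -0.0012 0 0 0 0 1" --pt "0 -0.0012 0 0 0 0 1" --pt "0 -0.0012 0 0 0 0 1"

```text
time_s: 9.35
ee_pos: [0.5688, 0.057, 0.0082]
eef_rot: [-3.141, -0.521, 1.692]
force: [-0.8, 0.3, 0.0]
grip_width: 0.0937
```

servo_tool --pt "0.0006 -0.005 0 0 0 0 1" --pt "0.0012 -0.01 0 0 0 0 1" --pt "0.0018 -0.015 0 0 0 0 1" --pt "0.0024 -0.02 0 0 0 0 1" --pt "0.003 -0.025 0 0 0 0 1" --pt "0.0042 -0.035 0 0 0 0 1" --pt "0.0055 -0.045 0 0 0 0 1" --pt "0.0055 -0.045 0 0 0 0 1"

```text
time_s: 10.02
ee_pos: [0.5748, 0.0099, 0.0082]
eef_rot: [3.142, -0.521, 1.69]
force: [-0.8, -0.3, -0.7]
grip_width: 0.0941
```

```bash
python3 m.py w8
```

```text
[0.57476601 0.00991811 0.00823634] [179.99996411 -29.82664074  96.85818026] [-0.75878897 -0.34202038 -0.66640123] 10.0167 0.09411189993881985
plate ((565.1957397460938, 84.25834655761719), (91.1607437133789, 148.96527099609375), 6.16586446762085) 0.01577004220834638
in press -41.152356218450315 1.559468940898736
```

View pics/w8.png

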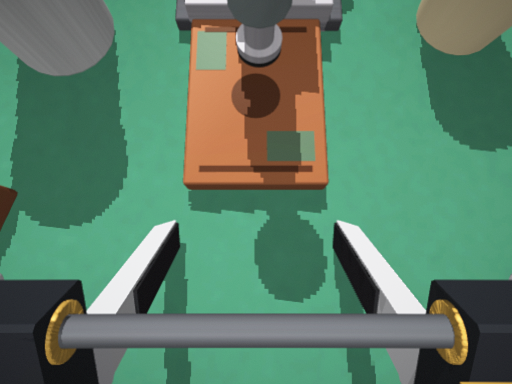

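servo_tool --pt "0 -0.01 0.04 0 0 0 0.5" --pt "0 -0.02 0.08 0 0 0 0" --pt "0 -0.02 0.12 -0.1 -0.012 0 -0.5" --pt "0 -0.02 0.16 -0.2 -0.024 0 -1" --pt "0 -0.02 0.2 -0.3 -0.036 0 -1" --pt "0 -0.02 0.24 -0.4 -0.048 0 -1" --pt "0 -0.02 0.26 -0.517 -0.0625 0 -1" --pt "0 -0.02 0.26 -0.517 -0.0625 0 -1" --newtons 30

```text
time_s: 10.73
ee_pos: [0.5757, -0.0072, 0.2744]
eef_rot: [3.132, 0.008, 1.694]
force: [-0.8, -0.1, 0.2]
grip_width: 0.0437
```

servo_tool --pt "0 0 0 0 0 0 -1" --pt "0 0 0 0 0 0 -1" --pt "0 0 0 0 0 0 -1" --pt "0 0 0 0 0 0 -1" --pt "0 0 0 0 0 0 -1" --pt "0 0 0 0 0 0 -1" --pt "0 0 0 0 0 0 -1" --pt "0 0 0 0 0 0 -1"

```text
time_s: 11.4
ee_pos: [0.5757, -0.0074, 0.2742]
eef_rot: [3.132, 0.008, 1.693]
force: [-0.5, 0.6, 0.9]
grip_width: 0.0002
```

Run:
```python
from h import *
from station import cams
o,c,w=look("w9")
print(o["ee_pos"],np.degrees(o["eef_rot"]),o["force"],o["time_s"],o["grip_width"])
im=c["image"].astype(int)
m=(w[...,2]>.011)&(w[...,2]<.021)&(abs(w[...,0]-.567)<.08)&(abs(w[...,1]-.09)<.1)&(im[...,0]>im[...,1]*1.3)
n,l,s,_=cv2.connectedComponentsWithStats(m.astype(np.uint8));k=1+s[1:,4].argmax()
print("plate",cv2.minAreaRect(w[l==k][:,:2].astype(np.float32)*1000),s[k,4])
for nm,lo,hi in [("cap",.138,.147),("stop",.0235,.029),("col",.116,.124)]:
    mm=(abs(w[...,0]-.562)<.06)&(w[...,1]>(.18 if nm=="col" else .08))&(w[...,1]<(.25 if nm=="col" else .18))&(w[...,2]>lo)&(w[...,2]<hi)
    P=w[mm][:,:2].astype(np.float32)*1000
    if len(P)>5: print(nm,len(P),cv2.minAreaRect(P),cv2.minEnclosingCircle(P),P.mean(0),np.median(w[mm][:,2]))
for n in("scene","side"):
    cc=cams.camera(n);cv2.imwrite(f"pics/{n}9.png",cc["image"][:,:,::-1])
```

```text
[ 0.57569032 -0.00735486  0.27415692] [179.47309114   0.4548343   97.01538173] [-0.54786753  0.57756903  0.91649678] 11.4 0.00020914626039758198
plate ((564.1611938476562, 98.41818237304688), (89.19085693359375, 119.14656829833984), 7.068094730377197) 4425
cap 2084 ((562.9158935546875, 124.49930572509766), (42.989864349365234, 43.42984390258789), 16.579368591308594) ((562.5868530273438, 124.58332061767578), 21.9718017578125) [562.6768  124.71707] 0.14174671122566979
stop 909 ((557.941162109375, 169.198486328125), (100.6908187866211, 19.45832633972168), 6.592039108276367) ((557.8479614257812, 168.55746459960938), 50.64167404174805) [554.1223  168.70648] 0.02560178301212271
```

View pics/w9.png

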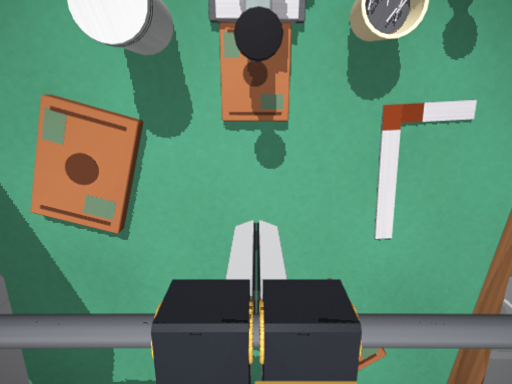

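The plate (centre pixel (255,72)) is flush and under the knob (258,33). In the press frame it is at x ≈ -26, y ≈ 1.5 mm. I move over the knob with closed fingers.

servo_tool --pt "-0.002 0.02 0 0 0 0 -1" --pt "-0.004 0.04 0 0 0 0 -1" --pt "-0.007 0.07 -0.02 0 0 0 -1" --pt "-0.01 0.1 -0.04 0 0 0 -1" --pt "-0.0132 0.1322 -0.07 0 0 0 -1" --pt "-0.0132 0.1322 -0.1 0 0 0 -1" --pt "-0.0132 0.1322 -0.114 0 0 0 -1" --pt "-0.0132 0.1322 -0.114 0 0 0 -1"

```text
time_s: 12.22
ee_pos: [0.5609, 0.1254, 0.1569]
eef_rot: [3.138, 0.008, 1.695]
force: [-0.2, -0.2, 0.5]
grip_width: 0.0005
```

Run:
```python
from h import *
from station import ctrl,cams
o=ctrl.get_obs();print(o["ee_pos"],np.degrees(o["eef_rot"]),o["force"],o["time_s"])
I=[cams.camera(n)["image"] for n in("scene","side")]
cv2.imwrite("pics/c10.png",cv2.resize(np.hstack([cv2.resize(I[0][120:240,220:360],None,fx=3,fy=3),cv2.resize(I[1][160:280,180:320],None,fx=3,fy=3)]),(800,343))[:,:,::-1])
```

```text
[0.56091737 0.12537279 0.15692054] [179.77714191   0.47877509  97.09657223] [-0.17951626 -0.16341278  0.51236264] 12.2167
```

View pics/c10.png

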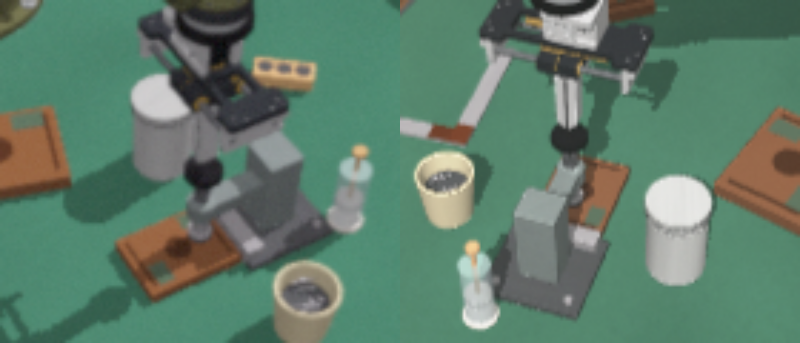

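Both views show the fingers centred above the knob, the plate under the foot and the bystanders in place. I press down from z 0.157 to 0.120.

servo_tool --pt "0.001 0 -0.005 0 0 0 -1" --pt "0.001 0 -0.01 0 0 0 -1" --pt "0.001 0 -0.014 0 0 0 -1" --pt "0.001 0 -0.018 0 0 0 -1" --pt "0.001 0 -0.022 0 0 0 -1" --pt "0.001 0 -0.026 0 0 0 -1" --pt "0.001 0 -0.029 0 0 0 -1" --pt "0.001 0 -0.032 0 0 0 -1"

```text
time_s: 12.98
ee_pos: [0.5639, 0.1248, 0.1292]
eef_rot: [3.131, 0.008, 1.693]
force: [-1.7, -1.4, 7.6]
grip_width: 0.0007
```

Run:
```python
from station import ctrl
o=ctrl.get_obs();print(o["ee_pos"],o["force"],o["time_s"])
```

```text
[0.56394081 0.12482992 0.12915215] [-1.71028499 -1.43408231  7.56227857] 12.9833
```

servo_tool --pt "0 0 -0.003 0 0 0 -1" --pt "0 0 -0.006 0 0 0 -1" --pt "0 0 -0.009 0 0 0 -1" --pt "0 0 -0.0095 0 0 0 -1" --pt "0 0 -0.0095 0 0 0 -1" --pt "0 0 -0.0095 0 0 0 -1" --pt "0 0 -0.0095 0 0 0 -1" --pt "0 0 -0.0095 0 0 0 -1"

```text
time_s: 13.65
ee_pos: [0.564, 0.1249, 0.1209]
eef_rot: [3.13, 0.008, 1.693]
force: [-7.3, -2.4, 15.2]
grip_width: 0.0003
```

Run:
```python
from h import *
from station import ctrl,cams
o=ctrl.get_obs();print(o["ee_pos"],o["force"],o["time_s"])
for n in("scene","side"):
    c=cams.camera(n);w=world(c)
    for nm,(x0,x1,y0,y1,lo,hi) in dict(cap=(.535,.59,.10,.15,.105,.14),col=(.52,.585,.19,.25,.105,.13)).items():
        m=(w[...,0]>x0)&(w[...,0]<x1)&(w[...,1]>y0)&(w[...,1]<y1)&(w[...,2]>lo)&(w[...,2]<hi)
        if nm=="cap": m&=c["image"].max(-1)<70
        z=w[m][:,2]; print(n,nm,len(z),np.percentile(z,[10,50,90]).round(4))
    cv2.imwrite(f"pics/{n}12.png",cv2.resize(c["image"][120:280,180:360],None,fx=4,fy=4)[:,:,::-1])
```

```text
[0.56402922 0.12485066 0.12086394] [-7.30855865 -2.39047995 15.19178167] 13.65
scene cap 70 [0.1138 0.1196 0.123 ]
scene col 113 [0.11   0.119  0.1218]
side cap 75 [0.1132 0.119  0.1219]
side col 210 [0.1115 0.1185 0.1211]
```

View pics/scene12.png

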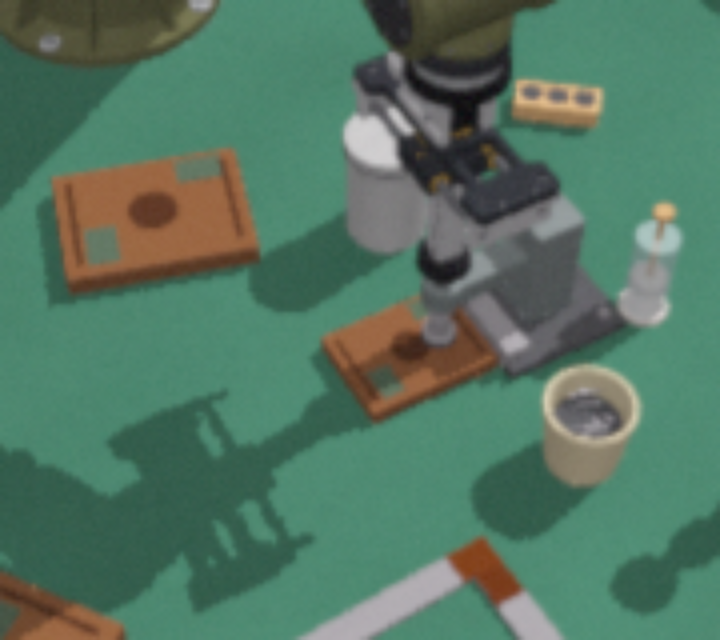

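View pics/side12.png

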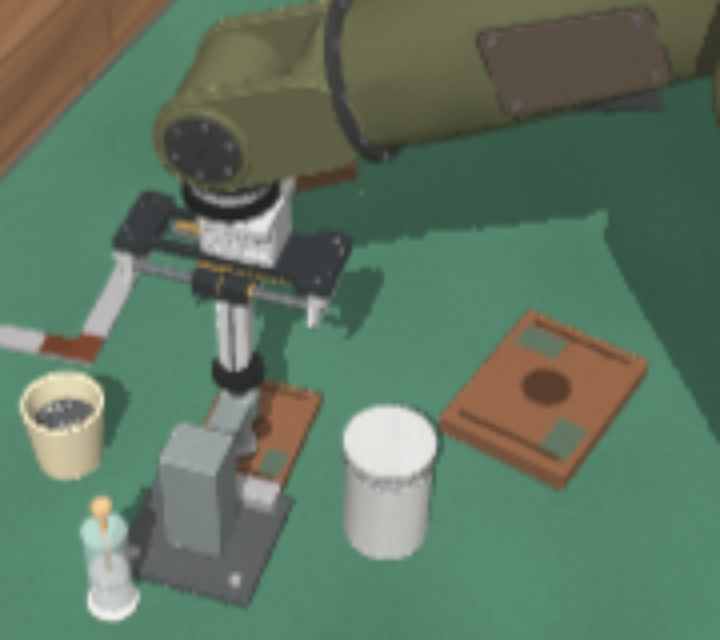

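Travel is about 21 mm at 15 N, with the knob level with the column top. I hold a while longer to confirm it is steady.

servo_tool --pt "-0.0005 0 -0.001 0 0 0 -1" --pt "-0.0005 0 -0.0015 0 0 0 -1" --pt "-0.0005 0 -0.0015 0 0 0 -1" --pt "-0.0005 0 -0.0015 0 0 0 -1" --pt "-0.0005 0 -0.0015 0 0 0 -1" --pt "-0.0005 0 -0.0015 0 0 0 -1" --pt "-0.0005 0 -0.0015 0 0 0 -1" --pt "-0.0005 0 -0.0015 0 0 0 -1"

```text
time_s: 14.42
ee_pos: [0.564, 0.1248, 0.1208]
eef_rot: [3.129, 0.008, 1.693]
force: [-5.1, -3.0, 15.6]
grip_width: 0.0004
```

Run:
```python
from h import *
from station import ctrl,cams
for i in range(3):
    o=ctrl.get_obs();print(o["ee_pos"].round(4),o["force"].round(1),o["time_s"],abs(o["joint_vel"]).max())
    c=cams.camera("side" if i%2 else "scene");w=world(c);im=c["image"].astype(int)
    m=(w[...,2]>.011)&(w[...,2]<.02)&(abs(w[...,0]-.567)<.08)&(abs(w[...,1]-.09)<.08)&(im[...,0]>im[...,1]*1.3)
    print(m.sum(),cv2.minAreaRect(w[m][:,:2].astype(np.float32)*1000))
```

```text
[0.564  0.1248 0.1208] [-5.1 -3.  15.6] 14.4167 0.001025088165920137
557 ((564.08251953125, 97.02398681640625), (88.8585205078125, 119.3900146484375), 6.951357841491699)
[0.564  0.1248 0.1208] [-5.5 -2.  15.7] 14.4667 0.001356459127773507
224 ((542.344482421875, 91.40387725830078), (53.74433517456055, 114.29362487792969), 13.792308807373047)
[0.564  0.1248 0.1208] [-4.6 -3.  15.3] 14.5167 0.0015928445659677021
562 ((565.7669067382812, 98.1370620727539), (89.71598052978516, 120.39637756347656), 7.427784442901611)
```

Run:
```python
from station import ctrl,hand_in
print(hand_in())
o=ctrl.get_obs();print(o["ee_pos"],o["force"],o["time_s"])
```

```text
the job is handed in; nothing more can be done
None
the job is handed in; nothing more can be done
```

The plate is home in the press and the job was handed in with the fingers still holding the knob down. `hand_in()` gives no verdict, so what follows rests on my own measurements.

**What I did:** I gripped the smallest plate (measured 120 x 90 mm) lightly across its width with the tool leaned back. I slid it flat into the nearer press until I felt about 12 N against the stop, then let go and backed out. I then pressed the knob with closed fingers.

**Last checks:**
- **Plate:** the wrist camera put its centre at x ≈ -26 mm, y ≈ +1.5 mm in the press frame, within about 0.5° of square. That was before pressing; the scene camera agreed while the knob was held.
- **Knob:** the fingertips were at z = 0.1208 m, so travel is about 21 mm, level with the column top to about 1 mm. The hold was steady at about 15.5 N over the last checks, up to about 14.5 s.
- **Bystanders:** the canister, pot, tube and square looked undisturbed in the last pictures; I did not measure any of the bystanders again at the end.

**What disagreed or could not be checked:**
- A steady sideways force of about 5 N remained on the tool, which I put down to friction at the knob.
- The side camera's last plate fit was unusable because the press hid part of the plate, so I relied on the scene and wrist cameras.
- I could not measure the foot's clamping force directly. At this knob travel, the description gives close to 8 N.

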